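Line up the seasonings and timer by height

TASK

Tidy the worktop: stand the pepper mill, the spice jar, the salt shaker and the kitchen timer upright in the middle of the four coasters, one on each, in order of height, with the tallest on the coaster at the oil bottle's end of the row and the shortest at the mug's end. Knock nothing over, and leave the oil bottle and the mug where they stand.

Things in the scene. Friction and masses are not known exactly. Their poses are not given: they have to be found in the camera images.
- pepper_mill: the one in front of the row of coasters, between it and the robot (a second mill and a second salt shaker far off at the back right are scenery): turned dark-brown wooden pepper mill with a small metal knob, standing upright, 170 mm tall, waisted, 58 mm across at its widest (its head, above 122 mm, about 48 mm); 0.18 kg. Round, any grasp yaw will do; grip it by the body about 80 to 100 mm up. Origin: centre of its underside, z up
- spice_jar: round spice jar with a red cap and a patterned label, standing upright, 106 mm tall, 42 mm across (cap, from 85 mm up, 45 mm); 0.11 kg. Origin: centre of its underside, z up
- salt_shaker: the one in front of the row of coasters: clear glass salt shaker with a domed grey top, standing upright, 90 mm tall, 44 mm across at its widest, the top (above 74 mm) about 34 mm; 0.10 kg. Origin: centre of its underside, z up
- egg_timer: round wind-up kitchen timer, white foot and red domed top with a grip ridge, 60 mm tall, 62 mm across at 10 to 25 mm above its foot; its dial does not turn; 0.09 kg. Best gripped across its full width about 20 to 25 mm up, any yaw. Origin: centre of its underside, z up
- coaster_1: number 1 of the four identical round coasters in the row, counted from the left as the robot sees it (+y end = 1, -y end = 4); glazed white with a thin grey ring, 76 mm across, 6 mm thick, fixed to the worktop, about 110 mm from the next. Origin: centre of its underside on the worktop, so its top lies 6 mm above
- coaster_2: number 2 of the four identical round coasters in the row, counted from the left as the robot sees it (+y end = 1, -y end = 4); glazed white with a thin grey ring, 76 mm across, 6 mm thick, fixed to the worktop, about 110 mm from the next. Origin: centre of its underside on the worktop, so its top lies 6 mm above
- coaster_3: number 3 of the four identical round coasters in the row, counted from the left as the robot sees it (+y end = 1, -y end = 4); glazed white with a thin grey ring, 76 mm across, 6 mm thick, fixed to the worktop, about 110 mm from the next. Origin: centre of its underside on the worktop, so its top lies 6 mm above
- coaster_4: number 4 of the four identical round coasters in the row, counted from the left as the robot sees it (+y end = 1, -y end = 4); glazed white with a thin grey ring, 76 mm across, 6 mm thick, fixed to the worktop, about 110 mm from the next. Origin: centre of its underside on the worktop, so its top lies 6 mm above
- oil_bottle: tall dark-green oil bottle with a yellow cap, 60 mm across, 273 mm tall, standing loose about 150 mm beyond one end of the row of coasters (left or right, it changes); it marks the tall end of the row and stays there (any other bottle farther off is scenery). Origin: centre of its underside
- mug: white mug, 95 mm tall, 92 mm across (127 mm with its handle), standing loose about 150 mm beyond the other end of the row; not to be moved (any other mug farther off is scenery). Origin: centre of its underside
There are look-alikes about, which are no part of the job. What is shaped like the spice_jar but blue is not meant.

How it is judged:
At the end, for the whole second after the job is handed in: From the oil bottle's end of the row to the mug's end, the coasters carry pepper mill, spice jar, salt shaker, kitchen timer: each upright (within 0.1 rad), on top of its coaster, its axis within 14 mm of the coaster's centre, at rest and released (angle between each of pepper_mill, spice_jar, salt_shaker, egg_timer's own z axis and vertical below 0.1 rad and height (world z) of pepper_mill between 0.003 and 0.01 m and linear speed of each of pepper_mill, spice_jar, salt_shaker, egg_timer below 0.02 m/s and angular speed of each of pepper_mill, spice_jar, salt_shaker, egg_timer below 0.2 rad/s and height (world z) of spice_jar between 0.003 and 0.01 m and height (world z) of salt_shaker between 0.003 and 0.01 m and height (world z) of egg_timer between 0.003 and 0.01 m and ((horizontal distance between oil_bottle and coaster_1 below 0.24 m and horizontal distance between pepper_mill and coaster_1 below 0.014 m and horizontal distance between spice_jar and coaster_2 below 0.014 m and horizontal distance between salt_shaker and coaster_3 below 0.014 m and horizontal distance between egg_timer and coaster_4 below 0.014 m) or (horizontal distance between oil_bottle and coaster_4 below 0.24 m and horizontal distance between pepper_mill and coaster_4 below 0.014 m and horizontal distance between spice_jar and coaster_3 below 0.014 m and horizontal distance between salt_shaker and coaster_2 below 0.014 m and horizontal distance between egg_timer and coaster_1 below 0.014 m))); the robot touches nothing.
It fails at once if the oil bottle is shifted by more than 30 mm or tipped (distance of oil_bottle from where it was at the start of the episode above 0.03 m or angle between oil_bottle's own z axis and vertical above 0.5 rad).
It fails at once if the mug is shifted by more than 30 mm or tipped (distance of mug from where it was at the start of the episode above 0.03 m or angle between mug's own z axis and vertical above 0.5 rad).
It fails at once if one of the four things is knocked over (angle between any of pepper_mill, spice_jar, salt_shaker, egg_timer's own z axis and vertical above 0.8 rad).
It also fails if it takes over 106 s, if anything falls off the work surface, if the arm or the gripper's body presses on something with over 40 N, if the wrist force passes 120 N, or if a joint passes its speed limit or range.

ROBOT

A 6-joint arm with a two-finger parallel gripper is mounted at the origin on a cart in front of the work surface, level with it; the furniture and walls round the work are solid. World frame = base frame: x ahead of the robot, y to its left, z up, the work surface at z = 0. Lengths are in m, angles in rad, forces in N, time in s.
With the tool pointing down it reaches from about 0.375 to 0.9 m from the base axis. Payload 3.1 kg.
Tool frame: the origin (TCP) lies between the finger pads; the fingertips stand 14 mm ahead of it and the grasp point (between the pads) lies 5 mm behind it (robot.finger_overhang is the distance from the TCP to the fingertips, in m); z points along the fingers, y is the line along which they close (so a half turn about z gives the same grasp; the last joint's range is limited). The gripper opens to 87 mm and grips with 3 to 60 N. Pads are 19 mm wide; open, the fingers measure 117 mm over their backs; the gripper's body (75 mm by 190 mm) begins 51 mm behind the grasp point.
Start: joints at [-1.472, 0.527, 1.433, -0, 1.181, -0.178], TCP at [0.171, -0.601, 0.237] pointing down, gripper open.
Joint ranges: [-3.08, 3.08], [-0.75, 2.2], [0.22, 2.44], [-1.43, 4.57], [0, 2.65], [-2.85, 2.85]. Speed limits (rad/s): [2.79, 2.79, 3.14, 3.14, 3.14, 3.14].

INTERFACE

Orientations are given as a unit quaternion [x, y, z, w].
In Python, from rig import monitor, cams, workorder, robot gives the robot as it stands.
- The arm moves only by the tool send_rows, never from a script. Its argument "moves" is one flat list of numbers, 7 for each row, row after row: the opening, from 0 (shut) to 1 (fully open), then the shift along the world's x, y, z in cm, then the turn, a rotation vector about the world's x, y, z in rad. A call has 1 to 5 rows; each row is the pose to reach, as a shift and turn from the pose commanded when the call began; what a row does not reach only later rows make up. A row lasts 1/12 s, in which the tool goes at most 41.7 mm and 7.16 degrees, less where a joint would pass 70% of its speed; a pose out of reach is approached as far as the arm can. A call with a gripper value outside its range is refused whole. The fingers move at their own pace and stop on an object; "grip_force" is the grip in N (left out, the last holds). Time passes only in rows, so rows that repeat a pose let the fingers close. It gives the time, the measured TCP pose, the force, the opening and the grip force at its end, in the units of the state.
- monitor.get_obs(): the state, without advancing time (a new reading comes with each control period).
- cams.camera(name): name is "side" or "top"; returns a dict with "pixels" (420x560x3 uint8, blue, green, red), "range_z" (420x560 float32, m along the optical axis (not along the pixel's ray), 0 where there is no reading), "fovy" (degrees; the focal length in pixels is half the picture's height over the tangent of half this angle, whatever the lens; pixels are square), "cx", "cy" (the principal point, pixels), "rvec" (rotation vector, rad) and "tvec" (3), from world to camera coordinates, as OpenCV has them. Camera axes: x right, y down, z forward; pixel columns grow to the right and rows downward; lengths in m; the calibration is good to about 2 mm. A picture is of the moment at which its call begins.
- workorder.hand_in(): hands the job in; it is judged then, once.
The state is a dict: "time": time; "q": joint angles; "joint_velocities": joint speeds; "joint_torque": joint torques, N m; "position": TCP position; "tool_rot": TCP orientation; "ft_force": force on the tool from outside, world axes, zero at the start; "moment": the same for the moment, N m; "grip_width": finger opening in m; "grip_force": force on a finger pad.
Only numpy, scipy, OpenCV 4.12 (cv2) and the standard library are available. Lean on these libraries where they do the work, as an engineer would, in place of code of your own. Each camera call takes 0.05 s, during which the arm holds its last target. There are 200 camera calls.

## Working session

There is one attempt and no reset: what is moved stays moved. The work goes in short steps, Python scripts to look and compute and a tool call to move; the robot and the scene stay as the last step left them, time stands still between calls to the robot, and variables do not carry over. Pictures are saved under pics/ and viewed, at most 14 in all, crops included, and the job is handed in when it is done.

Besides the shell and the picture viewer there is one more tool, called after "Request:" by a JSON object that holds its "api" and its "payload". send_rows: Moves the arm, as the interface text tells. Its arguments: {"type":"object","properties":{"moves":{"type":"array","items":{"type":"number"}},"grip_force":{"type":"number"}},"required":["moves"]}

```bash
ls; mkdir -p pics
cat > h.py <<'E'
import numpy as np, cv2
from rig import monitor, cams, workorder, robot
def shot(n):
    c=cams.camera(n); c["f"]=210/np.tan(np.radians(c["fovy"])/2); c["R"]=cv2.Rodrigues(np.array(c["rvec"],float))[0]; c["t"]=np.array(c["tvec"],float).ravel()
    return c
def cloud(c):
    z=c["range_z"].astype(float); v,u=np.mgrid[0:z.shape[0],0:z.shape[1]]
    P=np.stack([(u-c["cx"])/c["f"]*z,(v-c["cy"])/c["f"]*z,z],-1)
    W=(P-c["t"])@c["R"]; W[z<=0]=np.nan
    return W
E
python3 - <<'E'
from h import *
s=monitor.get_obs();print(s)
for n in("side","top"):
    c=shot(n); cv2.imwrite(f"pics/{n}0.png",c["pixels"]); np.savez(f"{n}0.npz",W=cloud(c),px=c["pixels"]); print(n,c["fovy"],c["cx"],c["cy"],-c["R"].T@c["t"],c["R"][2])
E
```

```text
pics
{'time': 0.0, 'q': array([-1.47249500e+00,  5.28496269e-01,  1.43388335e+00, -2.57602258e-05,
        1.18138665e+00, -1.78527965e-01]), 'joint_velocities': array([-0.00016512,  0.00111464,  0.00075212,  0.00055525, -0.00041667,
       -0.00070046]), 'joint_torque': array([ 1.81688098e-03, -4.40036523e+01, -1.76593798e+01,  6.32762862e-02,
        5.81744453e-02, -1.70978997e-04]), 'position': array([ 0.17075249, -0.60050182,  0.23555913]), 'tool_rot': array([ 9.90434716e-01,  1.37977869e-01,  3.16829427e-05, -1.08641322e-03]), 'ft_force': array([ 0.54432744,  0.30275962, -1.48815798]), 'moment': array([-0.01865994, -0.00926171, -0.06668209]), 'grip_force': 0.0, 'grip_width': 0.08666897690149615}
side 48.87872212914998 278.6842882875837 213.024110933451 [0.2972352  1.04246753 0.52061489] [ 0.21103385 -0.88569642 -0.41352939]
top 44.3453151302272 277.1593106939759 206.90073634019438 [0.28284501 0.13955845 1.60300419] [ 0.15902282 -0.06352877 -0.98522883]
```

View pics/top0.png

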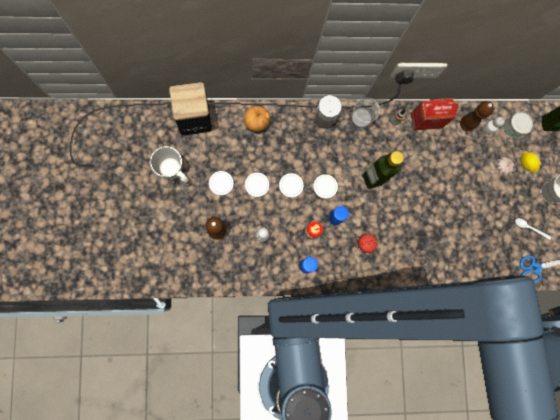

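View pics/side0.png

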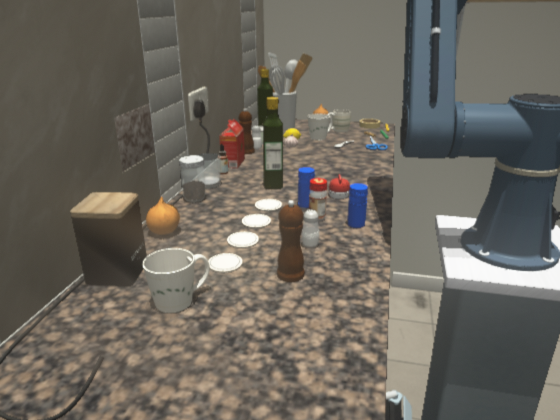

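Top view: mug (168,163) is on the left and the oil bottle (382,170) on the right, so coaster 4 (325,186) takes the mill, then 291, 257, and 221 takes the timer. The mill is at (216,228) and the shaker at (263,234). Two things are red: (315,229), a capped jar with a label, and (368,243), a dome that should be the timer. The blue jars at (340,215) and (310,265) are decoys. I'll measure now and confirm with a crop.

Run:
```python
from h import *
d=np.load("top0.npz");W=d["W"];px=d["px"]; s=np.load("side0.npz"); S=s["W"]
a=cv2.resize(px[180:280,190:400],None,fx=3.4,fy=3.4,interpolation=cv2.INTER_CUBIC)
b=cv2.resize(s["px"][155:285,210:390],None,fx=2.1,fy=2.1,interpolation=cv2.INTER_CUBIC)
o=np.zeros((a.shape[0]+b.shape[0],a.shape[1],3),np.uint8);o[:a.shape[0]]=a;o[a.shape[0]:,:b.shape[1]]=b[:, :a.shape[1]];cv2.imwrite("pics/crop.png",o[:600,:800])
print("table z",np.nanmedian(W[200:280,100:200,2]))
for n,(u,v) in dict(c1=(221,183),c2=(257,185),c3=(291,185),c4=(325,186),mill=(216,228),salt=(263,234),jar=(315,229),blue1=(340,215),blue2=(310,265),timer=(368,243),oil=(382,170),mug=(168,163)).items():
    w=W[v,u]; r=.045
    print(n,w.round(3),end=" ")
    if n[0]=="c":
        g=cv2.cvtColor(px,cv2.COLOR_BGR2HSV); m=(g[...,2]>150)&(g[...,1]<60)&(np.hypot(*(W[...,:2]-w[:2]).transpose(2,0,1))<.06)
        p=W[m]; print("coaster",m.sum(),((np.nanmin(p,0)+np.nanmax(p,0))/2).round(4), cv2.minEnclosingCircle(p[:,:2].astype(np.float32)))
    else:
        for Q,k in((W,"top"),(S,"side")):
            m=(np.hypot(Q[...,0]-w[0],Q[...,1]-w[1])<.06)&(Q[...,2]>.02); p=Q[m]
            if len(p)<5: continue
            zt=np.nanmax(p[:,2]); t=p[p[:,2]>zt-.02]
            C=cv2.minEnclosingCircle(t[:,:2].astype(np.float32))
            print(k,len(p),"zmax",zt.round(3),"mid",((t.min(0)+t.max(0))/2)[:2].round(3),"circ",np.round(C[0],3),round(C[1],3),end=" | ")
        print()
```

```text
table z 0.0012687042815218927
c1 [0.618 0.212 0.007] coaster 506 [0.6198 0.2138 0.0059] ((0.6215062737464905, 0.21442145109176636), 0.04224272072315216)
c2 [0.61  0.099 0.011] coaster 510 [0.6144 0.1003 0.0031] ((0.613932192325592, 0.10029880702495575), 0.04129834473133087)
c3 [ 0.61  -0.009  0.007] coaster 495 [ 0.6121 -0.0096  0.0052] ((0.6125257015228271, -0.008252017199993134), 0.04141088202595711)
c4 [ 0.607 -0.118  0.002] coaster 495 [ 0.6075 -0.1204  0.0059] ((0.6122989654541016, -0.12130837887525558), 0.0454259067773819)
mill [0.458 0.219 0.159] top 337 zmax 0.176 mid [0.47  0.224] circ [0.471 0.224] 0.019 | side 1513 zmax 0.17 mid [0.467 0.233] circ [0.466 0.232] 0.02 | 
salt [0.446 0.086 0.093] top 161 zmax 0.099 mid [0.453 0.085] circ [0.453 0.085] 0.017 | side 482 zmax 0.089 mid [0.45  0.092] circ [0.45  0.093] 0.017 | 
jar [ 0.457 -0.067  0.109] top 240 zmax 0.117 mid [ 0.461 -0.067] circ [ 0.46  -0.067] 0.022 | side 570 zmax 0.107 mid [ 0.457 -0.06 ] circ [ 0.456 -0.059] 0.023 | 
blue1 [ 0.499 -0.144  0.099] top 260 zmax 0.118 mid [ 0.505 -0.147] circ [ 0.505 -0.146] 0.022 | side 427 zmax 0.107 mid [ 0.501 -0.14 ] circ [ 0.501 -0.14 ] 0.024 | 
blue2 [ 0.352 -0.048  0.114] top 228 zmax 0.116 mid [ 0.355 -0.048] circ [ 0.356 -0.048] 0.022 | side 655 zmax 0.107 mid [ 0.353 -0.043] circ [ 0.353 -0.044] 0.023 | 
timer [ 0.419 -0.235  0.057] top 329 zmax 0.072 mid [ 0.422 -0.236] circ [ 0.422 -0.237] 0.025 | side 266 zmax 0.059 mid [ 0.419 -0.23 ] circ [ 0.419 -0.23 ] 0.027 | 
oil [ 0.612 -0.25   0.203] top 880 zmax 0.283 mid [ 0.631 -0.272] circ [ 0.631 -0.271] 0.018 | side 1518 zmax 0.273 mid [ 0.627 -0.268] circ [ 0.625 -0.268] 0.021 | 
mug [0.684 0.378 0.005] top 475 zmax 0.106 mid [0.669 0.372] circ [0.669 0.372] 0.047 | side 2202 zmax 0.095 mid [0.669 0.375] circ [0.664 0.375] 0.048 |
```

View pics/crop.png

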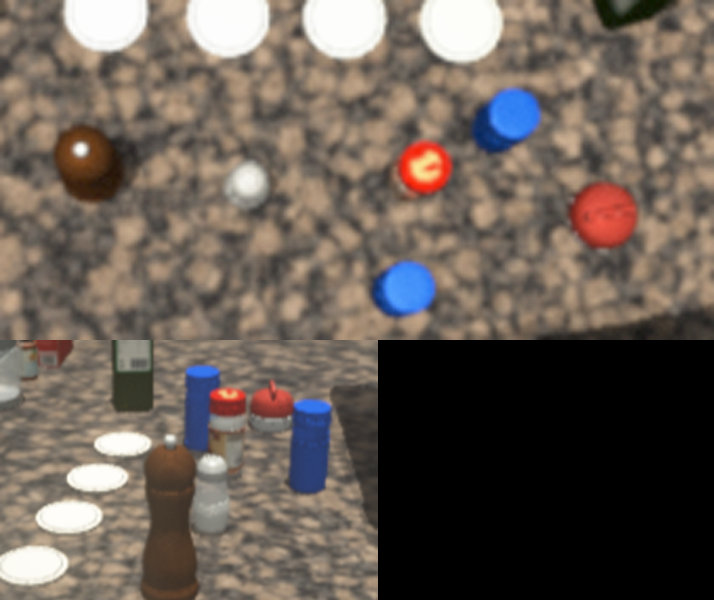

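The crop confirms it: the red-capped jar with the label is at top (315,229), and the red dome with a ridge at (368,243) is the timer. The blue jars are decoys. I'll refine by intersecting rays with the known heights.

```bash
cat >> h.py <<'E'
def hit(c,u,v,z):
    r=np.array([(u-c["cx"])/c["f"],(v-c["cy"])/c["f"],1])@c["R"]; o=-c["R"].T@c["t"]; return (o+r*(z-o[2])/r[2])[:2]
def blob(px,kind,box):
    x0,y0,x1,y1=box; h=cv2.cvtColor(px[y0:y1,x0:x1],cv2.COLOR_BGR2HSV); H,S,V=[h[...,i].astype(int) for i in range(3)]
    m={"red":((H<8)|(H>172))&(S>130)&(V>110),"white":(V>150)&(S<60)}[kind]
    n,l,st,ce=cv2.connectedComponentsWithStats(m.astype(np.uint8)); k=1+st[1:,4].argmax(); s=st[k]
    return (x0+s[0]+(s[2]-1)/2,y0+s[1]+(s[3]-1)/2,s[2],s[3])
E
python3 - <<'E'
from h import *
t=shot("top");s=shot("side")
for i,(u,v) in enumerate([(221,183),(257,185),(291,185),(325,186)]):
    b=blob(t["pixels"],"white",(u-17,v-17,u+17,v+17)); print("c",i+1,b,hit(t,b[0],b[1],.006).round(4))
for i,(u,v) in enumerate([(225,262),(243,240),(257,221),(268,205)]):
    b=blob(s["pixels"],"white",(u-20,v-11,u+22,v+11)); print("c side",i+1,b,hit(s,b[0],b[1],.006).round(4))
b=blob(t["pixels"],"red",(300,215,328,245));print("jar",b,hit(t,b[0],b[1],.1).round(4))
b=blob(s["pixels"],"red",(305,170,330,200));print("jar side",b,hit(s,b[0],b[1],.095).round(4))
b=blob(t["pixels"],"red",(350,225,385,260));print("timer",b,hit(t,b[0],b[1],.03).round(4))
b=blob(t["pixels"],"white",(250,222,276,246));print("salt",b,hit(t,b[0],b[1],.083).round(4))
b=blob(s["pixels"],"white",(300,205,322,222));print("salt side",b,hit(s,b[0],b[1],.083).round(4))
print("knob",hit(t,213,224,.168).round(4),"knob side",hit(s,291,207,.166).round(4))
E
```

```text
c 1 (np.float64(220.5), np.float64(183.0), np.int32(26), np.int32(25)) [0.6185 0.2138]
c 2 (np.float64(256.5), np.float64(184.5), np.int32(26), np.int32(26)) [0.6129 0.1006]
c 3 (np.float64(291.0), np.float64(185.0), np.int32(25), np.int32(25)) [ 0.6106 -0.0088]
c 4 (np.float64(325.0), np.float64(186.0), np.int32(27), np.int32(25)) [ 0.6066 -0.1174]
c side 1 (np.float64(225.5), np.float64(261.5), np.int32(42), np.int32(22)) [0.6149 0.2153]
c side 2 (np.float64(243.5), np.float64(238.5), np.int32(42), np.int32(20)) [0.6086 0.1026]
c side 3 (np.float64(255.5), np.float64(219.0), np.int32(32), np.int32(17)) [ 0.6105 -0.0099]
c side 4 (np.float64(268.5), np.float64(203.5), np.int32(30), np.int32(18)) [ 0.6028 -0.1169]
jar (np.float64(314.0), np.float64(229.0), np.int32(17), np.int32(17)) [ 0.4583 -0.0651]
jar side (np.float64(318.0), np.float64(184.0), np.int32(17), np.int32(13)) [ 0.4568 -0.0671]
timer (np.float64(367.0), np.float64(243.0), np.int32(19), np.int32(19)) [ 0.421  -0.2384]
salt (np.float64(261.5), np.float64(234.0), np.int32(12), np.int32(15)) [0.4473 0.0896]
salt side (np.float64(310.5), np.float64(214.0), np.int32(14), np.int32(9)) [0.4486 0.0949]
knob [0.4678 0.2273] knob side [0.4616 0.2508]
```

Request:
{"api": "send_rows", "payload": {"moves": [1, 2.5, 3.2, 0, 0, 0, 0.12, 1, 5, 6.4, 0, 0, 0, 0.24, 1, 7.5, 9.6, 0, 0, 0, 0.36, 1, 10, 12.8, 0, 0, 0, 0.48, 1, 12, 15, 0, 0, 0, 0.6]}}

```text
time: 0.62
position: [0.2918, -0.4476, 0.2362]
tool_rot: [0.904, 0.427, 0.0, -0.001]
ft_force: [0.5, -0.2, 0.4]
grip_width: 0.0872
grip_force: 0.0
```

Request:
{"api": "send_rows", "payload": {"moves": [1, 2, 3.4, 0, 0, 0, 0.12, 1, 4, 6.8, 0, 0, 0, 0.24, 1, 6, 10.2, -2, 0, 0, 0.36, 1, 8, 13.6, -4, 0, 0, 0.48, 1, 10, 16.5, -6, 0, 0, 0.58]}}

```text
time: 1.03
position: [0.3895, -0.2874, 0.1785]
tool_rot: [0.744, 0.668, -0.0, 0.001]
ft_force: [0.0, -0.3, -0.1]
grip_width: 0.087
grip_force: 0.0
```

Request:
{"api": "send_rows", "payload": {"moves": [1, 1.5, 2.5, -2, 0, 0, 0.1, 1, 2.9, 4.7, -4, 0, 0, 0.1, 1, 2.9, 4.7, -6.5, 0, 0, 0.1, 1, 2.9, 4.7, -6.5, 0, 0, 0.1]}}

```text
time: 1.37
position: [0.4165, -0.2387, 0.1102]
tool_rot: [0.711, 0.703, -0.0, -0.004]
ft_force: [-1.0, 0.2, 0.3]
grip_width: 0.087
grip_force: 0.0
```

Request:
{"api": "send_rows", "payload": {"moves": [1, 0.4, 0.1, -3, 0, 0, 0, 1, 0.4, 0.1, -6, 0, 0, 0, 1, 0.4, 0.1, -8, 0, 0, 0, 1, 0.4, 0.1, -9, 0, 0, 0, 1, 0.4, 0.1, -9, 0, 0, 0]}}

```text
time: 1.78
position: [0.4212, -0.2413, 0.0224]
tool_rot: [0.712, 0.702, -0.0, -0.001]
ft_force: [1.0, -0.7, -0.3]
grip_width: 0.0872
grip_force: 0.0
```

Request:
{"api": "send_rows", "payload": {"moves": [0.5, 0, 0, 0, 0, 0, 0, 0.5, 0, 0, 0, 0, 0, 0, 0.5, 0, 0, 0, 0, 0, 0, 0.5, 0, 0, 0, 0, 0, 0, 0.5, 0, 0, 0, 0, 0, 0], "grip_force": 15}}

```text
time: 2.2
position: [0.422, -0.2413, 0.0244]
tool_rot: [0.712, 0.702, -0.0, 0.001]
ft_force: [0.4, -0.8, 5.3]
grip_width: 0.0622
grip_force: 15.1
```

Request:
{"api": "send_rows", "payload": {"moves": [0.5, 0, 0, 2, 0, 0, 0, 0.5, 0, 0, 5, 0, 0, 0, 0.5, 0, 0, 9, 0, 0, 0, 0.5, 0, 0, 13, 0, 0, 0, 0.5, 1, 2, 15, 0, 0, 0]}}

```text
time: 2.62
position: [0.4332, -0.2246, 0.1779]
tool_rot: [0.713, 0.701, -0.0, 0.004]
ft_force: [0.4, -1.1, -2.2]
grip_width: 0.0619
grip_force: 15.0
```

Request:
{"api": "send_rows", "payload": {"moves": [0.5, 1.5, 3, 0, 0, 0, 0, 0.5, 3, 6, 0, 0, 0, 0, 0.5, 4.5, 9.5, 0, 0, 0, 0, 0.5, 6, 13, 0, 0, 0, 0, 0.5, 7.5, 16, 0, 0, 0, 0]}}

```text
time: 3.03
position: [0.5066, -0.0586, 0.1739]
tool_rot: [0.712, 0.702, 0.0, -0.0]
ft_force: [0.2, -0.9, -0.5]
grip_width: 0.0616
grip_force: 15.0
```

Request:
{"api": "send_rows", "payload": {"moves": [0.5, 1.5, 3.5, 0, 0, 0, 0, 0.5, 3, 7, 0, 0, 0, 0, 0.5, 4.5, 10.5, 0, 0, 0, 0, 0.5, 6, 14, 0, 0, 0, 0, 0.5, 7.5, 17, 0, 0, 0, 0]}}

```text
time: 3.45
position: [0.5817, 0.1117, 0.1737]
tool_rot: [0.712, 0.703, -0.0, -0.0]
ft_force: [1.0, -0.8, -1.1]
grip_width: 0.0618
grip_force: 15.0
```

Request:
{"api": "send_rows", "payload": {"moves": [0.5, 1.2, 3.5, 0, 0, 0, 0, 0.5, 2.4, 7, 0, 0, 0, 0, 0.5, 3.6, 10, 0, 0, 0, 0, 0.5, 3.6, 10, -3, 0, 0, 0, 0.5, 3.6, 10, -6, 0, 0, 0]}}

```text
time: 3.87
position: [0.6201, 0.2119, 0.1152]
tool_rot: [0.711, 0.703, 0.003, 0.002]
ft_force: [-0.4, 0.0, -1.1]
grip_width: 0.0619
grip_force: 15.0
```

Request:
{"api": "send_rows", "payload": {"moves": [0.5, 0, 0, -3, 0, 0, 0, 0.5, 0, 0, -5, 0, 0, 0, 0.5, 0, 0, -6.5, 0, 0, 0, 0.5, 0, 0, -7, 0, 0, 0, 0.5, 0, 0, -7, 0, 0, 0]}}

```text
time: 4.28
position: [0.6164, 0.2088, 0.0419]
tool_rot: [0.712, 0.702, -0.002, -0.001]
ft_force: [-1.0, 0.2, -1.1]
grip_width: 0.0618
grip_force: 15.0
```

Request:
{"api": "send_rows", "payload": {"moves": [0.5, 0.1, 0.2, -0.4, 0, 0, 0, 0.5, 0.1, 0.2, -0.8, 0, 0, 0, 0.5, 0.1, 0.2, -1.0, 0, 0, 0, 0.5, 0.1, 0.2, -1.1, 0, 0, 0, 0.5, 0.1, 0.2, -1.1, 0, 0, 0]}}

```text
time: 4.7
position: [0.619, 0.211, 0.0329]
tool_rot: [0.712, 0.702, 0.0, 0.0]
ft_force: [-0.3, -0.5, -1.4]
grip_width: 0.0615
grip_force: 15.0
```

Run:
```python
from h import *
c=shot("side"); cv2.imwrite("pics/s1.png",cv2.resize(c["pixels"][180:310,140:340],None,fx=4,fy=4,interpolation=cv2.INTER_CUBIC))
s=monitor.get_obs();print(s["position"],s["ft_force"],s["grip_width"])
```

```text
[0.61905641 0.21099933 0.03289955] [-0.37837419  0.64099069 -0.96213359] 0.06211408900866079
```

View pics/s1.png

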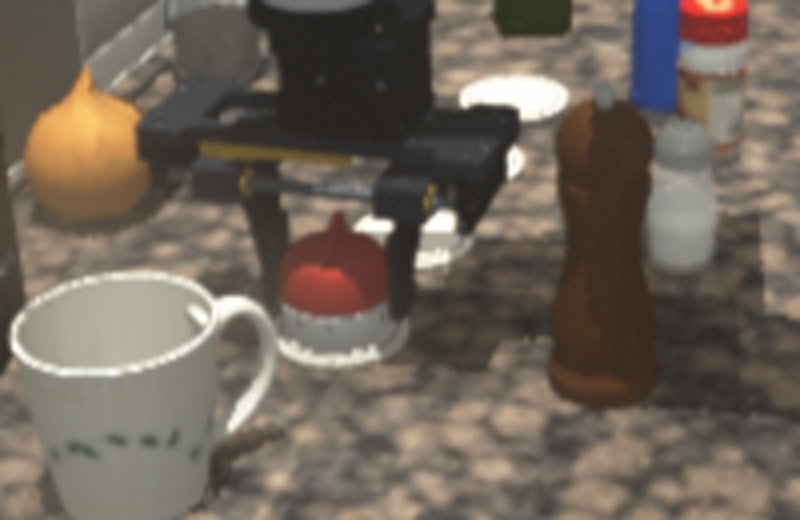

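The picture shows the timer at crop (337,300), centred on coaster 1 (about 340,335). The gripper is clear of the mug and mill. Next I lower the last 2 mm and release.

Request:
{"api": "send_rows", "payload": {"moves": [0.5, 0, 0, -0.1, 0, 0, 0, 0.5, 0, 0, -0.2, 0, 0, 0, 0.5, 0, 0, -0.2, 0, 0, 0, 0.5, 0, 0, -0.2, 0, 0, 0, 0.5, 0, 0, -0.2, 0, 0, 0]}}

```text
time: 5.17
position: [0.619, 0.211, 0.0306]
tool_rot: [0.712, 0.702, 0.0, 0.0]
ft_force: [-0.0, 0.4, -0.3]
grip_width: 0.0618
grip_force: 15.0
```

Request:
{"api": "send_rows", "payload": {"moves": [0.5, 0, 0, -0.1, 0, 0, 0, 0.75, 0, 0, -0.1, 0, 0, 0, 1, 0, 0, -0.1, 0, 0, 0, 1, 0, 0, -0.1, 0, 0, 0, 1, 0, 0, -0.1, 0, 0, 0]}}

```text
time: 5.58
position: [0.6189, 0.211, 0.0294]
tool_rot: [0.712, 0.702, -0.0, -0.0]
ft_force: [-0.3, -0.2, 0.3]
grip_width: 0.078
grip_force: 0.0
```

Request:
{"api": "send_rows", "payload": {"moves": [1, 0, 0, 1, 0, 0, 0, 1, 0, 0, 3, 0, 0, 0, 1, 0, 0, 6, 0, 0, 0, 1, 0, 0, 10, 0, 0, 0, 1, 0, -1, 13, 0, 0, 0]}}

```text
time: 6.0
position: [0.6193, 0.2025, 0.1624]
tool_rot: [0.712, 0.703, 0.001, 0.0]
ft_force: [1.2, -0.8, 0.3]
grip_width: 0.0874
grip_force: 0.0
```

Request:
{"api": "send_rows", "payload": {"moves": [1, -3, -3, 0, 0, 0, 0, 1, -6, -6, 0, 0, 0, 0, 1, -9, -9, 0, 0, 0, 0, 1, -12, -11, 0, 0, 0, 0, 1, -15, -11, 0, 0, 0, 0]}}

```text
time: 6.42
position: [0.4676, 0.0881, 0.1603]
tool_rot: [0.713, 0.701, -0.0, 0.001]
ft_force: [-0.7, 0.2, 0.1]
grip_width: 0.087
grip_force: 0.0
```

Request:
{"api": "send_rows", "payload": {"moves": [1, -1.9, 0.3, -1, 0, 0, 0, 1, -1.9, 0.3, -4, 0, 0, 0, 1, -1.9, 0.3, -7.5, 0, 0, 0, 1, -1.9, 0.3, -10.5, 0, 0, 0, 1, -1.9, 0.3, -11.5, 0, 0, 0]}}

```text
time: 6.83
position: [0.4485, 0.0939, 0.0422]
tool_rot: [0.712, 0.702, -0.001, -0.001]
ft_force: [-0.8, 0.4, -0.1]
grip_width: 0.0872
grip_force: 0.0
```

Run:
```python
from h import *
c=shot("side"); 
t=shot("top")
a=cv2.resize(c["pixels"][180:300,200:360],None,fx=3.5,fy=3.5); cv2.imwrite("pics/s2.png",a)
s=monitor.get_obs();print(s["position"],s["ft_force"],s["grip_width"])
b=blob(t["pixels"],"red",(200,165,240,205));print("timer",b,hit(t,b[0],b[1],.036).round(4))
```

```text
[0.44888548 0.09390555 0.04312015] [ 0.25552213 -0.16813227 -0.18801018] 0.08688029633927775
timer (np.float64(220.0), np.float64(180.0), np.int32(19), np.int32(19)) [0.6216 0.2139]
```

View pics/s2.png

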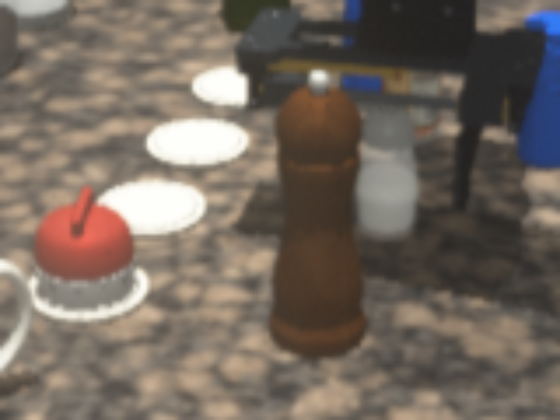

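The timer stands centred on coaster 1 (85,280 in the crop). The shaker (388,185) is between the fingers, so I close.

Request:
{"api": "send_rows", "payload": {"moves": [0.3, 0, -0.2, 0, 0, 0, 0, 0.3, 0, -0.2, 0, 0, 0, 0, 0.3, 0, -0.2, 0, 0, 0, 0, 0.3, 0, -0.2, 0, 0, 0, 0, 0.3, 0, -0.2, 0, 0, 0, 0], "grip_force": 15}}

```text
time: 7.35
position: [0.4505, 0.092, 0.0454]
tool_rot: [0.712, 0.702, 0.001, 0.001]
ft_force: [0.1, -0.7, -0.4]
grip_width: 0.0617
grip_force: 0.0
```

Request:
{"api": "send_rows", "payload": {"moves": [0.3, 0, 0, 0, 0, 0, 0, 0.3, 0, 0, 0, 0, 0, 0, 0.3, 0, 0, 0, 0, 0, 0, 0.3, 0, 0, 0, 0, 0, 0]}}

```text
time: 7.68
position: [0.4503, 0.092, 0.0446]
tool_rot: [0.712, 0.702, 0.0, 0.0]
ft_force: [0.4, 0.9, 2.4]
grip_width: 0.0406
grip_force: 15.0
```

Request:
{"api": "send_rows", "payload": {"moves": [0.3, 0, 0, 1, 0, 0, 0, 0.3, 0, 0, 3, 0, 0, 0, 0.3, 0, 0, 6, 0, 0, 0, 0.3, 2, 0.2, 8, 0, 0, 0, 0.3, 5, 0.4, 8, 0, 0, 0]}}

```text
time: 8.1
position: [0.4984, 0.0964, 0.1276]
tool_rot: [0.712, 0.702, 0.0, 0.0]
ft_force: [1.4, -0.4, 0.0]
grip_width: 0.0402
grip_force: 14.8
```

Request:
{"api": "send_rows", "payload": {"moves": [0.3, 3, 0.2, 0, 0, 0, 0, 0.3, 6, 0.4, 0, 0, 0, 0, 0.3, 9, 0.5, 0, 0, 0, 0, 0.3, 11.2, 0.5, 0, 0, 0, 0, 0.3, 11.2, 0.5, -2, 0, 0, 0]}}

```text
time: 8.52
position: [0.6208, 0.1007, 0.108]
tool_rot: [0.712, 0.702, 0.006, 0.006]
ft_force: [1.5, -0.2, -1.3]
grip_width: 0.0406
grip_force: 14.8
```

Request:
{"api": "send_rows", "payload": {"moves": [0.3, 0, 0, -2, 0, 0, 0, 0.3, 0, 0, -4, 0, 0, 0, 0.3, 0, 0, -4.8, 0, 0, 0, 0.3, 0, 0, -4.8, 0, 0, 0]}}

```text
time: 8.85
position: [0.6095, 0.101, 0.0538]
tool_rot: [0.712, 0.702, -0.002, -0.002]
ft_force: [0.3, 0.1, -0.6]
grip_width: 0.0406
grip_force: 14.8
```

Run:
```python
from h import *
c=shot("side"); 
a=cv2.resize(c["pixels"][180:300,200:360],None,fx=3.5,fy=3.5); cv2.imwrite("pics/s3.png",a)
s=monitor.get_obs();print(s["position"],s["ft_force"],s["grip_width"])
```

```text
[0.61075333 0.100985   0.05532916] [-0.33465343 -0.20093301 -0.84123127] 0.04051902888671617
```

View pics/s3.png

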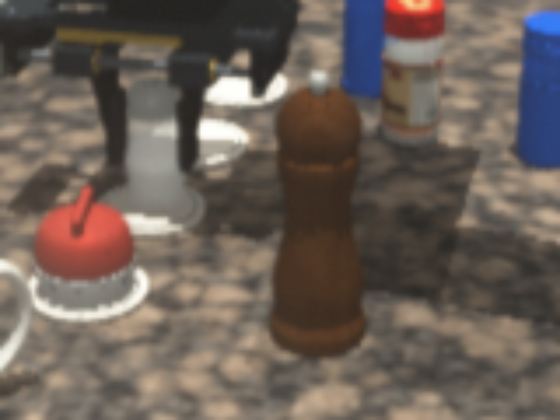

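The shaker is held upright over coaster 2 (crop 155,200), with about 4 mm still to go. I lower, release and head for the jar.

Request:
{"api": "send_rows", "payload": {"moves": [0.3, 0.1, 0, -0.2, 0, 0, 0, 0.3, 0.1, 0, -0.4, 0, 0, 0, 0.3, 0.1, 0, -0.4, 0, 0, 0, 0.3, 0.1, 0, -0.4, 0, 0, 0]}}

```text
time: 9.23
position: [0.6134, 0.101, 0.0533]
tool_rot: [0.712, 0.702, 0.0, 0.0]
ft_force: [-0.9, -0.2, -0.0]
grip_width: 0.0406
grip_force: 14.8
```

Request:
{"api": "send_rows", "payload": {"moves": [0.3, -0.1, 0, -0.1, 0, 0, 0, 0.3, -0.1, 0, -0.2, 0, 0, 0, 0.3, -0.1, 0, -0.2, 0, 0, 0, 0.3, -0.1, 0, -0.2, 0, 0, 0]}}

```text
time: 9.57
position: [0.6119, 0.1009, 0.0507]
tool_rot: [0.712, 0.702, 0.0, 0.0]
ft_force: [-0.1, -0.3, 1.1]
grip_width: 0.0409
grip_force: 14.9
```

Request:
{"api": "send_rows", "payload": {"moves": [0.3, 0, 0, -0.1, 0, 0, 0, 1, 0, 0, -0.1, 0, 0, 0, 1, 0, 0, -0.1, 0, 0, 0, 1, 0, 0, -0.1, 0, 0, 0, 1, 0, 0, -0.1, 0, 0, 0]}}

```text
time: 9.98
position: [0.6119, 0.101, 0.0493]
tool_rot: [0.712, 0.702, 0.0, 0.0]
ft_force: [-1.1, 0.8, -1.1]
grip_width: 0.0594
grip_force: 0.0
```

Request:
{"api": "send_rows", "payload": {"moves": [1, 0, 0, 1, 0, 0, 0, 1, 0, 0, 4, 0, 0, 0, 1, 0, 0, 8, 0, 0, 0, 1, 0, 0, 11, 0, 0, 0, 1, -2, -2, 11, 0, 0, 0]}}

```text
time: 10.4
position: [0.6004, 0.0829, 0.1674]
tool_rot: [0.711, 0.703, 0.008, 0.007]
ft_force: [1.3, -1.0, -0.1]
grip_width: 0.086
grip_force: 0.0
```

Request:
{"api": "send_rows", "payload": {"moves": [1, -2.7, -3, 0, 0, 0, 0, 1, -5.4, -6, 0, 0, 0, 0, 1, -8.1, -9, 0, 0, 0, 0, 1, -10.8, -12, 0, 0, 0, 0, 1, -13.4, -14.6, 0, 0, 0, 0]}}

```text
time: 10.82
position: [0.4567, -0.0663, 0.1602]
tool_rot: [0.712, 0.702, 0.0, 0.001]
ft_force: [0.8, -0.0, 0.1]
grip_width: 0.087
grip_force: 0.0
```

Request:
{"api": "send_rows", "payload": {"moves": [1, 0, 0, 0, 0, 0, 0, 1, 0, 0, 0, 0, 0, 0]}}

```text
time: 10.98
position: [0.4571, -0.0662, 0.1602]
tool_rot: [0.713, 0.701, 0.0, 0.0]
ft_force: [0.7, 0.0, 0.9]
grip_width: 0.0873
grip_force: 0.0
```

Run:
```python
from h import *
c=shot("side"); t=shot("top")
a=cv2.resize(c["pixels"][160:290,200:390],None,fx=3.5,fy=3.5); cv2.imwrite("pics/s4.png",a)
s=monitor.get_obs();print(s["position"],s["ft_force"],s["grip_width"])
b=blob(t["pixels"],"red",(200,165,240,205));print("timer",b,hit(t,b[0],b[1],.036).round(4))
b=blob(c["pixels"],"red",(305,170,330,200));print("jar side",b,hit(c,b[0],b[1],.095).round(4))
```

```text
[ 0.4590366  -0.06512339  0.16009503] [ 0.19080674 -0.09377019  0.2835697 ] 0.08694707023226358
timer (np.float64(220.0), np.float64(180.0), np.int32(19), np.int32(19)) [0.6216 0.2139]
jar side (np.float64(315.5), np.float64(186.5), np.int32(8), np.int32(8)) [ 0.4602 -0.0481]
```

View pics/s4.png

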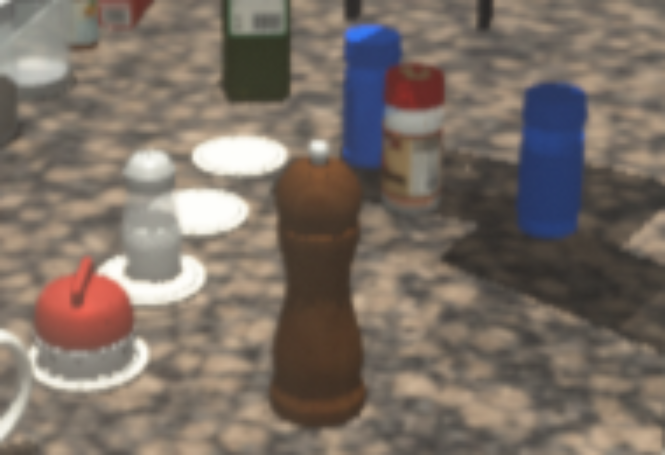

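The shaker and timer stand upright and centred on coasters 2 and 1. The jar (412,135 in the crop) is directly below the open gripper.

Request:
{"api": "send_rows", "payload": {"moves": [1, 0, 0, -3, 0, 0, 0, 1, 0, 0, -6, 0, 0, 0, 1, 0, 0, -9, 0, 0, 0, 1, 0, 0, -10.5, 0, 0, 0, 1, 0, 0, -10.5, 0, 0, 0]}}

```text
time: 11.5
position: [0.4577, -0.0634, 0.0517]
tool_rot: [0.711, 0.703, -0.001, -0.002]
ft_force: [-0.1, 0.4, -0.0]
grip_width: 0.0871
grip_force: 0.0
```

Request:
{"api": "send_rows", "payload": {"moves": [0.3, 0, 0, 0, 0, 0, 0, 0.3, 0, 0, 0, 0, 0, 0, 0.3, 0, 0, 0, 0, 0, 0, 0.3, 0, 0, 0, 0, 0, 0, 0.3, 0, 0, 0, 0, 0, 0], "grip_force": 15}}

```text
time: 11.92
position: [0.4586, -0.0652, 0.0555]
tool_rot: [0.712, 0.702, 0.0, 0.001]
ft_force: [-0.5, -0.9, -1.1]
grip_width: 0.0611
grip_force: 0.0
```

Request:
{"api": "send_rows", "payload": {"moves": [0.3, 0, 0, 0, 0, 0, 0, 0.3, 0, 0, 0, 0, 0, 0, 0.3, 0, 0, 0, 0, 0, 0, 0.3, 0, 0, 0, 0, 0, 0]}}

```text
time: 12.25
position: [0.4582, -0.0652, 0.0548]
tool_rot: [0.712, 0.702, 0.0, 0.0]
ft_force: [-0.4, 0.8, 3.7]
grip_width: 0.0438
grip_force: 15.0
```

Request:
{"api": "send_rows", "payload": {"moves": [0.3, 0, 0, 1, 0, 0, 0, 0.3, 0, 0, 3, 0, 0, 0, 0.3, 0, 0, 6, 0, 0, 0, 0.3, 2, 0.8, 8, 0, 0, 0, 0.3, 5, 2, 8, 0, 0, 0]}}

```text
time: 12.67
position: [0.5073, -0.0455, 0.1377]
tool_rot: [0.713, 0.701, 0.0, 0.001]
ft_force: [1.0, -0.7, -1.9]
grip_width: 0.0441
grip_force: 15.0
```

Request:
{"api": "send_rows", "payload": {"moves": [0.3, 3, 1, 0, 0, 0, 0, 0.3, 6, 2, 0, 0, 0, 0, 0.3, 9, 3.2, 0, 0, 0, 0, 0.3, 10.2, 3.6, 0, 0, 0, 0, 0.3, 10.2, 3.6, -2, 0, 0, 0]}}

```text
time: 13.08
position: [0.6166, -0.0086, 0.1175]
tool_rot: [0.711, 0.703, 0.004, 0.005]
ft_force: [1.2, -0.7, -0.5]
grip_width: 0.0445
grip_force: 15.0
```

Request:
{"api": "send_rows", "payload": {"moves": [0.3, 0, 0, -2, 0, 0, 0, 0.3, 0, 0, -4, 0, 0, 0, 0.3, 0, 0, -4.8, 0, 0, 0, 0.3, 0, 0, -5, 0, 0, 0, 0.3, 0, 0, -5, 0, 0, 0]}}

```text
time: 13.5
position: [0.6093, -0.009, 0.0638]
tool_rot: [0.712, 0.702, -0.001, -0.001]
ft_force: [0.1, 0.5, -0.8]
grip_width: 0.0438
grip_force: 15.0
```

Request:
{"api": "send_rows", "payload": {"moves": [0.3, 0, 0, -0.1, 0, 0, 0, 0.3, 0, 0, -0.1, 0, 0, 0, 0.3, 0, 0, -0.1, 0, 0, 0]}}

```text
time: 13.75
position: [0.6106, -0.0092, 0.0646]
tool_rot: [0.712, 0.702, 0.001, 0.001]
ft_force: [0.6, 0.0, -0.9]
grip_width: 0.0444
grip_force: 15.0
```

Request:
{"api": "send_rows", "payload": {"moves": [0.3, 0, 0, -0.2, 0, 0, 0, 0.3, 0, 0, -0.3, 0, 0, 0, 0.3, 0, 0, -0.4, 0, 0, 0, 0.3, 0, 0, -0.4, 0, 0, 0, 0.3, 0, 0, -0.4, 0, 0, 0]}}

```text
time: 14.17
position: [0.6103, -0.0091, 0.0608]
tool_rot: [0.712, 0.702, 0.0, 0.0]
ft_force: [-0.9, 0.0, 5.6]
grip_width: 0.0442
grip_force: 15.0
```

Request:
{"api": "send_rows", "payload": {"moves": [1, 0, 0, 0, 0, 0, 0, 1, 0, 0, 0, 0, 0, 0, 1, 0, 0, 0, 0, 0, 0, 1, 0, 0, 0, 0, 0, 0, 1, 0, 0, 0, 0, 0, 0]}}

```text
time: 14.58
position: [0.6098, -0.009, 0.0593]
tool_rot: [0.712, 0.702, -0.0, -0.0]
ft_force: [0.6, -1.2, -0.1]
grip_width: 0.0695
grip_force: 0.0
```

Request:
{"api": "send_rows", "payload": {"moves": [1, 0, 0, 2, 0, 0, 0, 1, 0, 0, 6, 0, 0, 0, 1, 0, 0, 10, 0, 0, 0, 1, 0, 0, 13, 0, 0, 0, 1, 0, 0, 16, 0, 0, 0]}}

```text
time: 15.0
position: [0.61, -0.009, 0.2214]
tool_rot: [0.712, 0.702, 0.0, 0.0]
ft_force: [0.1, 0.1, -0.1]
grip_width: 0.0864
grip_force: 0.0
```

Request:
{"api": "send_rows", "payload": {"moves": [1, -2, 3.3, 0, 0, 0, 0, 1, -4, 6.6, 0, 0, 0, 0, 1, -6, 9.9, 0, 0, 0, 0, 1, -8, 13.2, 0, 0, 0, 0, 1, -10, 16.5, 0, 0, 0, 0]}}

```text
time: 15.42
position: [0.5087, 0.1571, 0.2195]
tool_rot: [0.712, 0.702, 0.0, -0.0]
ft_force: [0.7, 0.3, 0.3]
grip_width: 0.0869
grip_force: 0.0
```

Request:
{"api": "send_rows", "payload": {"moves": [1, -2, 3.3, 0, 0, 0, 0, 1, -4.3, 7.1, 0, 0, 0, 0, 1, -4.3, 7.1, 0, 0, 0, 0, 1, -4.3, 7.1, 0, 0, 0, 0]}}

```text
time: 15.75
position: [0.4651, 0.2288, 0.2194]
tool_rot: [0.71, 0.704, -0.0, -0.0]
ft_force: [0.1, -0.0, 0.1]
grip_width: 0.087
grip_force: 0.0
```

Run:
```python
from h import *
c=shot("side"); t=shot("top")
a=cv2.resize(c["pixels"][150:300,190:390],None,fx=3.5,fy=3.5); cv2.imwrite("pics/s5.png",a)
s=monitor.get_obs();print(s["position"],s["ft_force"],s["grip_width"])
b=blob(t["pixels"],"red",(275,160,305,195));print("jar",b,hit(t,b[0],b[1],.106).round(4))
b=blob(t["pixels"],"white",(250,170,270,186));print("salt?",b,hit(t,b[0],b[1],.089).round(4))
# mill axis from side depth: fit circle to body points by height
W=cloud(c); m=(np.hypot(W[...,0]-.467,W[...,1]-.227)<.05)
for z0,z1 in((.02,.04),(.085,.105),(.13,.15)):
    p=W[m&(W[...,2]>z0)&(W[...,2]<z1)]; 
    print(z0,len(p),"x mid",(np.percentile(p[:,0],[2,98])),"y max",np.percentile(p[:,1],98))
# silhouette mid column at given rows
h=cv2.cvtColor(c["pixels"],cv2.COLOR_BGR2HSV)
for v,z in((215,.14),(265,.03)):
    k=np.where((h[v,270:320,1]>130)&(h[v,270:320,2]<140))[0]+270; print(v,k.min(),k.max())
```

```text
[0.4674048  0.22680864 0.21954026] [0.1816356  0.60953862 0.37158959] 0.08674752711428456
jar (np.float64(294.5), np.float64(178.0), np.int32(16), np.int32(17)) [ 0.6113 -0.0104]
salt? (np.float64(259.5), np.float64(178.5), np.int32(20), np.int32(14)) [0.6141 0.0934]
0.02 204 x mid [0.44105637 0.48963268] y max 0.25697003652659933
0.085 151 x mid [0.44817472 0.4843358 ] y max 0.25102576932534704
0.13 265 x mid [0.44399383 0.48838172] y max 0.2544401579206969
215 287 294Traceback (most recent call last):
  File "<stdin>", line 15, in <module>
    return umr_minimum(a, axis, None, out, keepdims, initial, where)
ValueError: zero-size array to reduction operation minimum which has no identity
```

View pics/s5.png

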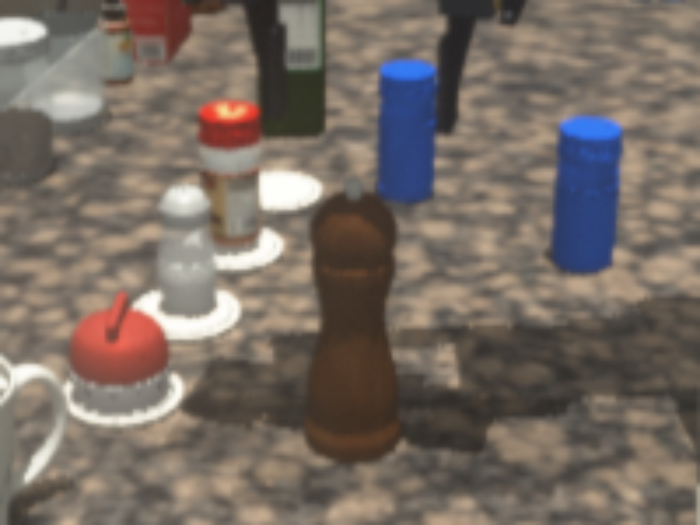

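The first three stand well placed. Gripping the mill at 90 mm would put its 170 mm top into the gripper's body, which starts only 51 mm above the grasp point. I grip it by the 48 mm head instead, about 140 mm up.

Request:
{"api": "send_rows", "payload": {"moves": [1, 0, 0.1, -2, 0, 0, 0, 1, 0, 0.1, -5, 0, 0, 0, 1, 0, 0.1, -7.5, 0, 0, 0, 1, 0, 0.1, -8.4, 0, 0, 0, 1, 0, 0.1, -8.4, 0, 0, 0]}}

```text
time: 16.27
position: [0.4664, 0.2262, 0.1333]
tool_rot: [0.713, 0.701, -0.002, -0.001]
ft_force: [-0.1, 0.8, -0.3]
grip_width: 0.0873
grip_force: 0.0
```

Request:
{"api": "send_rows", "payload": {"moves": [0.4, 0, 0, 0, 0, 0, 0, 0.4, 0, 0, 0, 0, 0, 0, 0.4, 0, 0, 0, 0, 0, 0, 0.4, 0, 0, 0, 0, 0, 0, 0.4, 0, 0, 0, 0, 0, 0], "grip_force": 25}}

```text
time: 16.68
position: [0.4675, 0.2282, 0.1365]
tool_rot: [0.712, 0.702, 0.001, 0.001]
ft_force: [-0.1, -0.2, -0.4]
grip_width: 0.0614
grip_force: 0.0
```

Request:
{"api": "send_rows", "payload": {"moves": [0.4, 0, 0, 0, 0, 0, 0, 0.4, 0, 0, 0, 0, 0, 0, 0.4, 0, 0, 0, 0, 0, 0, 0.4, 0, 0, 0.2, 0, 0, 0, 0.4, 0, 0, 0.4, 0, 0, 0]}}

```text
time: 17.1
position: [0.4663, 0.2279, 0.1393]
tool_rot: [0.712, 0.702, -0.001, -0.0]
ft_force: [0.6, 0.6, -2.5]
grip_width: 0.0474
grip_force: 25.0
```

Request:
{"api": "send_rows", "payload": {"moves": [0.4, 0, 0, 1.5, 0, 0, 0, 0.4, 0, 0, 4, 0, 0, 0, 0.4, 0, 0, 7, 0, 0, 0, 0.4, 0, 0, 10, 0, 0, 0, 0.4, 0, 0, 12.5, 0, 0, 0]}}

```text
time: 17.52
position: [0.4666, 0.228, 0.2661]
tool_rot: [0.712, 0.702, 0.0, -0.0]
ft_force: [0.1, 0.6, -2.7]
grip_width: 0.0473
grip_force: 25.0
```

Request:
{"api": "send_rows", "payload": {"moves": [0.4, 0.3, -1, 0.5, 0, 0, 0, 0.4, 1.2, -3, 0.5, 0, 0, 0, 0.4, 2.4, -6, 0.5, 0, 0, 0, 0.4, 3.6, -9, 0.5, 0, 0, 0, 0.4, 4.8, -12, 0.5, 0, 0, 0]}}

```text
time: 17.93
position: [0.5141, 0.1063, 0.2682]
tool_rot: [0.712, 0.702, -0.001, -0.001]
ft_force: [-0.1, 0.4, -2.3]
grip_width: 0.0472
grip_force: 25.0
```

Request:
{"api": "send_rows", "payload": {"moves": [0.4, 1.2, -3, 0, 0, 0, 0, 0.4, 2.4, -6, 0, 0, 0, 0, 0.4, 3.6, -9, 0, 0, 0, 0, 0.4, 4.8, -12, 0, 0, 0, 0, 0.4, 6, -15, 0, 0, 0, 0]}}

```text
time: 18.35
position: [0.574, -0.0441, 0.2677]
tool_rot: [0.712, 0.702, -0.001, -0.001]
ft_force: [-0.2, -0.0, -1.9]
grip_width: 0.0472
grip_force: 25.0
```

Request:
{"api": "send_rows", "payload": {"moves": [0.4, 1.2, -2.9, 0, 0, 0, 0, 0.4, 2.2, -5.4, 0, 0, 0, 0, 0.4, 3, -7.1, 0, 0, 0, 0, 0.4, 3.1, -7.6, 0, 0, 0, 0, 0.4, 3.1, -7.6, 0, 0, 0, 0]}}

```text
time: 18.77
position: [0.6051, -0.1197, 0.2676]
tool_rot: [0.713, 0.701, -0.001, -0.001]
ft_force: [0.3, -0.0, -2.3]
grip_width: 0.0473
grip_force: 25.0
```

Request:
{"api": "send_rows", "payload": {"moves": [0.4, 0, 0, -1, 0, 0, 0, 0.4, 0, 0, -3, 0, 0, 0, 0.4, 0, 0, -5.5, 0, 0, 0, 0.4, 0, 0, -8, 0, 0, 0, 0.4, 0, 0, -10, 0, 0, 0]}}

```text
time: 19.18
position: [0.6038, -0.1156, 0.167]
tool_rot: [0.711, 0.703, -0.001, -0.002]
ft_force: [-0.3, 0.9, -2.4]
grip_width: 0.0472
grip_force: 25.0
```

Run:
```python
from h import *
c=shot("side")
a=cv2.resize(c["pixels"][90:260,190:370],None,fx=3.5,fy=3.5); cv2.imwrite("pics/s6.png",a)
s=monitor.get_obs();print(s["position"],s["ft_force"],s["grip_width"])
```

```text
[ 0.60139237 -0.11476371  0.16298701] [-1.73786112  0.80079826 -4.48411194] 0.047205766044369366
```

View pics/s6.png

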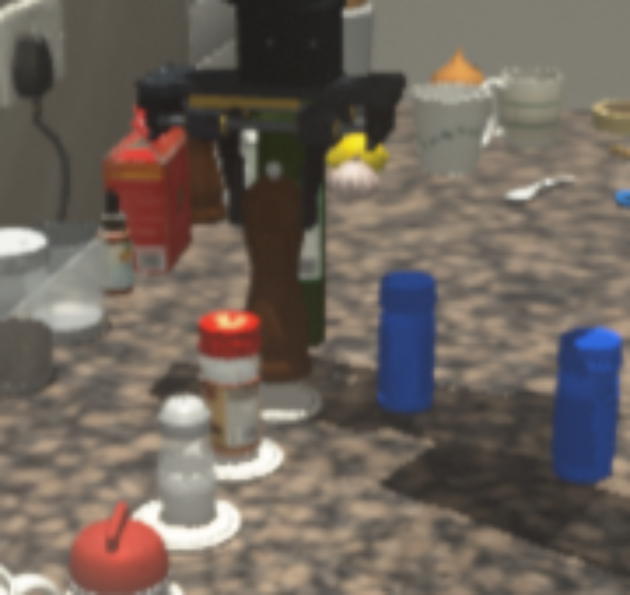

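The mill is held over coaster 4 (crop 285,390), with a slight swing visible. I lower it slowly.

Request:
{"api": "send_rows", "payload": {"moves": [0.4, 0, 0, -0.6, 0, 0, 0, 0.4, 0, 0, -1.2, 0, 0, 0, 0.4, 0, 0, -1.7, 0, 0, 0, 0.4, 0, 0, -2, 0, 0, 0, 0.4, 0, 0, -2, 0, 0, 0]}}

```text
time: 19.65
position: [0.6059, -0.1179, 0.1496]
tool_rot: [0.712, 0.702, 0.0, 0.0]
ft_force: [0.2, -0.2, -2.4]
grip_width: 0.0476
grip_force: 25.0
```

Request:
{"api": "send_rows", "payload": {"moves": [0.4, 0, 0, -0.1, 0, 0, 0, 0.4, 0, 0, -0.1, 0, 0, 0, 0.4, 0, 0, -0.1, 0, 0, 0]}}

```text
time: 19.9
position: [0.6062, -0.1182, 0.149]
tool_rot: [0.712, 0.702, 0.0, 0.0]
ft_force: [0.4, 0.0, -2.4]
grip_width: 0.0472
grip_force: 25.0
```

Request:
{"api": "send_rows", "payload": {"moves": [0.4, 0, 0, -0.2, 0, 0, 0, 0.4, 0, 0, -0.4, 0, 0, 0, 0.4, 0, 0, -0.5, 0, 0, 0, 0.4, 0, 0, -0.5, 0, 0, 0, 0.4, 0, 0, -0.5, 0, 0, 0]}}

```text
time: 20.32
position: [0.6058, -0.118, 0.1433]
tool_rot: [0.712, 0.702, -0.0, -0.0]
ft_force: [-0.1, -0.5, -1.6]
grip_width: 0.0476
grip_force: 25.0
```

Request:
{"api": "send_rows", "payload": {"moves": [0.4, 0, 0, -0.1, 0, 0, 0, 0.4, 0, 0, -0.2, 0, 0, 0, 0.4, 0, 0, -0.2, 0, 0, 0, 0.4, 0, 0, -0.2, 0, 0, 0]}}

```text
time: 20.65
position: [0.6062, -0.1182, 0.1419]
tool_rot: [0.712, 0.702, 0.0, 0.0]
ft_force: [-0.0, -0.1, 0.3]
grip_width: 0.0473
grip_force: 25.0
```

Request:
{"api": "send_rows", "payload": {"moves": [0.4, 0, 0, -0.1, 0, 0, 0, 0.4, 0, 0, -0.2, 0, 0, 0, 0.4, 0, 0, -0.2, 0, 0, 0, 0.4, 0, 0, -0.2, 0, 0, 0]}}

```text
time: 20.98
position: [0.6066, -0.1183, 0.1417]
tool_rot: [0.712, 0.702, 0.0, 0.001]
ft_force: [-2.5, 0.8, 10.7]
grip_width: 0.0475
grip_force: 25.0
```

Request:
{"api": "send_rows", "payload": {"moves": [0.65, 0, 0, 0, 0, 0, 0, 0.65, 0, 0, 0, 0, 0, 0, 1, 0, 0, 0, 0, 0, 0, 1, 0, 0, 0, 0, 0, 0, 1, 0, 0, 0, 0, 0, 0]}}

```text
time: 21.4
position: [0.6057, -0.118, 0.1391]
tool_rot: [0.712, 0.702, -0.0, -0.0]
ft_force: [-0.2, -0.6, -0.4]
grip_width: 0.0693
grip_force: 0.0
```

Request:
{"api": "send_rows", "payload": {"moves": [1, 0, 0, 0, 0, 0, 0, 1, 0, 0, 1, 0, 0, 0, 1, 0, 0, 4, 0, 0, 0, 1, 0, 0, 8, 0, 0, 0, 1, 0, 0, 11, 0, 0, 0]}}

```text
time: 21.82
position: [0.6063, -0.1182, 0.2522]
tool_rot: [0.712, 0.702, 0.0, 0.001]
ft_force: [0.5, -0.0, 0.3]
grip_width: 0.0864
grip_force: 0.0
```

Request:
{"api": "send_rows", "payload": {"moves": [1, -3, 1.5, 0, 0, 0, 0, 1, -6, 3, 0, 0, 0, 0, 1, -9, 4.5, 0, 0, 0, 0, 1, -12, 6, 0, 0, 0, 0, 1, -15, 7.5, 0, 0, 0, 0]}}

```text
time: 22.23
position: [0.4545, -0.0424, 0.2502]
tool_rot: [0.712, 0.702, 0.0, 0.0]
ft_force: [-0.1, -0.1, 0.4]
grip_width: 0.0872
grip_force: 0.0
```

Run:
```python
from h import *
c=shot("side"); t=shot("top")
a=cv2.resize(c["pixels"][120:300,150:330],None,fx=2.2,fy=2.2); b=cv2.resize(t["pixels"][130:250,150:420][:, :],None,fx=1.467,fy=1.467)
o=np.zeros((396+b.shape[0],396,3),np.uint8);o[:396]=a;o[396:,:]=b[:,:396];cv2.imwrite("pics/s7.png",o)
W=cloud(c)
for n,(x,y),R,zs in(("mill",(.606,-.118),.029,(.02,.05,.14)),("jar",(.61,-.009),.021,(.03,.08)),("salt",(.612,.101),.022,(.025,.085)),("timer",(.618,.214),.031,(.028,))):
    for z in zs:
        p=W[(np.hypot(W[...,0]-x,W[...,1]-y)<.045)&(abs(W[...,2]-z)<.01)]
        if len(p)>8: print(n,z,len(p),"x mid",np.percentile(p[:,0],[3,97]).mean().round(4),"ymax",np.percentile(p[:,1],97).round(4))
b=blob(t["pixels"],"red",(275,160,305,195));print("jar",hit(t,b[0],b[1],.106).round(4))
b=blob(t["pixels"],"red",(200,165,240,205));print("timer",hit(t,b[0],b[1],.036).round(4))
```

```text
mill 0.02 92 x mid 0.5932 ymax -0.0874
mill 0.05 98 x mid 0.594 ymax -0.0886
mill 0.14 128 x mid 0.6041 ymax -0.0913
jar 0.03 105 x mid 0.6023 ymax 0.016
jar 0.08 128 x mid 0.607 ymax 0.0154
salt 0.025 127 x mid 0.6077 ymax 0.1198
salt 0.085 134 x mid 0.6082 ymax 0.1148
timer 0.028 246 x mid 0.6136 ymax 0.2483
jar [ 0.6113 -0.0104]
timer [0.62   0.2139]
```

View pics/s7.png

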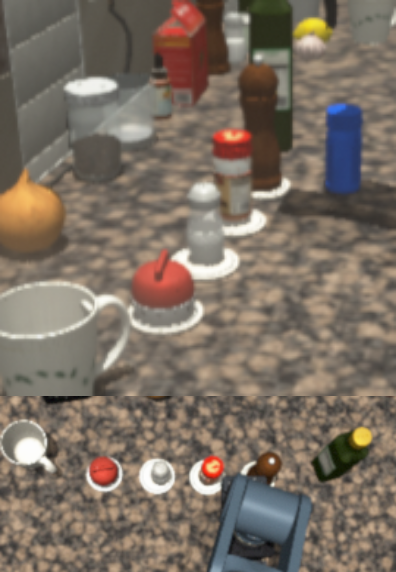

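Side view: all four stand upright on their coasters. From the oil bottle they run mill (258,130), jar (232,175), shaker (206,225), timer (163,290). The mill foot's visible edge is about 9 px inside its coaster's edge, so it's centred. The arm is clear and the mug and bottle haven't moved.

Request:
{"api": "send_rows", "payload": {"moves": [1, 0, 0, 0, 0, 0, 0, 1, 0, 0, 0, 0, 0, 0]}}

```text
time: 22.5
position: [0.4573, -0.0435, 0.2504]
tool_rot: [0.712, 0.702, 0.001, 0.001]
ft_force: [0.1, 0.0, -0.9]
grip_width: 0.087
grip_force: 0.0
```

```bash
python3 -c "
from h import *
print(workorder.hand_in())"
```

```text
the job is handed in; nothing more can be done
None
```

The job is handed in at about 22.5 s of the 106 s allowed, though no verdict came back: my last pictures show the mill, jar, shaker and timer upright and centred on coasters 4 to 1, running from the oil bottle to the mug.

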